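Heft the canisters and rest the loaded one

TASK

Three look-alike aluminium canisters stand on the wooden board of this goldsmith's bench, and only one holds the brass bar: find it by its weight. Lay that one, lid up, in the sloping V-shaped wooden rest, lowering it gently until you feel its foot seat on the steel heel, and let go. Leave the other two standing upright on the board, let no canister drop or topple, and do not push the cup, the steel block or the hammer about.

Things in the scene. Friction and masses are not known exactly. Their poses are not given: they have to be found in the camera images.
- can_a_mid (a point): One of three identical-looking lidded aluminium canisters: cylinder 48 mm across, 130 mm tall, lid fixed, dark seam 26 mm below the top. Point at its centre, 65 mm above its foot; z towards the lid. One of the three (any) holds a loose brass bar and weighs 0.59 to 0.76 kg in all; the other two hold a cork plug and weigh 0.16 kg. Names and places tell nothing of which.
- can_b_mid (a point): One of three identical-looking lidded aluminium canisters: cylinder 48 mm across, 130 mm tall, lid fixed, dark seam 26 mm below the top. Point at its centre, 65 mm above its foot; z towards the lid. One of the three (any) holds a loose brass bar and weighs 0.59 to 0.76 kg in all; the other two hold a cork plug and weigh 0.16 kg. Names and places tell nothing of which.
- can_c_mid (a point): One of three identical-looking lidded aluminium canisters: cylinder 48 mm across, 130 mm tall, lid fixed, dark seam 26 mm below the top. Point at its centre, 65 mm above its foot; z towards the lid. One of the three (any) holds a loose brass bar and weighs 0.59 to 0.76 kg in all; the other two hold a cork plug and weigh 0.16 kg. Names and places tell nothing of which.
- board: Flat pale wooden board fixed to the bench, 110 mm (its x) by 360 mm (its y), 12 mm thick; origin under its centre, at bench height. The canisters stand on it in a row along its y, about 125 mm apart.
- rest: Fixed dark wooden rest: base 140 mm (x) by 90 mm (y), z up, origin at bench height 5 mm inside its -x edge; a 90 degree V trough, 80 mm long, 40 mm over its lips, on a steel heel 46 mm wide. The trough leans 30 degrees from vertical, upper end to -x, open to +x and up. A seated canister points, foot to lid, along (-0.5, 0, 0.866) in the rest frame; the lips stay below its middle line, so its sides can be held.
- rest_seat (a point): Point at the centre of the foot of a seated canister, on the steel heel's upper face: 100 mm along x and 45 mm above the rest's origin. Its axes are those of the rest. The seated canister's centre is 65 mm from it along (-0.5, 0, 0.866), in the rest's frame.
- cup: Bystander: turned wooden cup on a steel foot, 72 mm across, 100 mm tall with a stick leaning out of it to 170 mm; origin under its centre.
- block: Bystander: square steel bench block, 90 by 90 by 25 mm; origin under its centre.
- hammer_grip (a point): Bystander: hammer, 240 mm long, lying on the bench; point on its handle.
Things that resemble listed ones, but are neither listed nor needed, are in the scene too. What is shaped like the part that bears can_b_mid but green or red is not meant.

How it is judged:
By the outcome, as a careful person would: the job done as asked, in the order asked, and still so for the second after the job is handed in, with the robot touching nothing.
It also fails if it takes over 67 s, if anything falls off the work surface, if the arm or the gripper's body presses on something with over 40 N, if the wrist force passes 120 N, or if a joint passes its speed limit or range.

ROBOT

A 7-joint arm with a two-finger parallel gripper is mounted at the origin on the work surface. World frame = base frame: x ahead of the robot, y to its left, z up, the work surface at z = 0. Lengths are in m, angles in rad, forces in N, time in s.
With the tool pointing down it reaches from about 0.425 to 0.925 m from the base axis. Payload 6.8 kg.
Tool frame: the origin (TCP) lies on the front face of the gripper's body, between the roots of the fingers; the fingertips stand 73 mm ahead of it and the grasp point (between the pads) lies 54 mm ahead of it (env.nose_length is the distance from the TCP to the fingertips, in m); z points along the fingers, y is the line along which they close (so a half turn about z gives the same grasp; the last joint's range is limited). The gripper opens to 85 mm and grips with 20 to 120 N. Pads are 22 mm wide; open, the fingers measure 114 mm over their backs; the gripper's body (76 mm by 85 mm) begins 54 mm behind the grasp point. The pads swing forward as they close: fully open they stand 13 mm farther back than shut.
Start: joints at [-1.412, 0.477, 0.022, 1.555, -0.011, 1.109, -0.083], TCP at [0.178, 0.651, 0.304] pointing down, gripper open.
Joint ranges: [-2.96, 2.96], [-0.34, 2.1], [-1.41, 1.46], [0.24, 2.44], [-1.37, 4.51], [0.17, 1.92], [-2.96, 2.96]. Speed limits (rad/s): [2.39, 2.39, 3.14, 3.14, 3.14, 3.14, 3.14].

INTERFACE

Orientations are given as a unit quaternion [w, x, y, z].
In Python, from cell import env, kin, camera, calibration, job gives the robot as it stands. The module is installed in compiled form; this text tells all that it offers. Calls block until the motion is done:
- env.reach(position, orientation): joint-space move of the TCP to a pose.
- env.movel(position, velocity=0.15, rot=None, stop_force=None): straight line of the TCP; rot=None keeps the orientation; velocity is the mean speed in m/s. With stop_force (N) it stops when the force on the tool has changed by that much, and returns True; else False.
- env.goto_joints(angles): joint-space move.
- env.grip(opening, f_grip=None): finger opening in m; f_grip is the grip in N (None keeps the last); returns when the fingers have stopped.
- env.dwell(seconds).
- kin.inverse_kinematics(position, orientation): joint angles nearest the present ones, or None.
- env.get_state(): the state.
- camera(name): name is "scene" or "top" or "wrist"; returns (picture, depth): 400x640x3 uint8, blue, green, red; 400x640 float32, m along the optical axis (not along the pixel's ray), 0 where there is no reading.
- calibration(name): a dict with "fx", "fy", "cx", "cy" (pixels), "rvec" (rotation vector, rad) and "tvec" (3), from world to camera coordinates, as OpenCV has them. Camera axes: x right, y down, z forward; pixel columns grow to the right and rows downward; lengths in m; the calibration is good to about 2 mm. The wrist camera is an equidistant fisheye: a pixel r from the principal point sees the ray r / f radians off the axis. A picture is of the moment at which its call begins: read the wrist's pose just before it. calibration takes no time and is no camera call; for the wrist camera it gives the pose at the moment of the call.
A pose or a line that the arm cannot do raises env.PlanningError and nothing moves.
- job.job_done(): hands the job in; it is judged then, once.
The state is a dict: "time": time; "qpos": joint angles; "joint_velocities": joint speeds; "joint_torque": joint torques, N m; "tcp_pos": TCP position; "orientation": TCP orientation; "force": force on the tool from outside, world axes, zero at the start; "torque": the same for the moment, N m; "opening": finger opening in m; "gripper_force": force on a finger pad.
Only numpy, scipy, OpenCV 4.12 (cv2) and the standard library are available. Lean on these libraries where they do the work, as an engineer would, in place of code of your own. Each camera call takes 0.05 s, during which the arm holds its last target. There are 200 camera calls.

## Working session

There is one attempt and no reset: what is moved stays moved. The work goes in short steps, each a Python script; the robot and the scene stay as the last script left them, time stands still between calls to the robot, and variables do not carry over. Pictures are saved under pics/ and viewed, at most 10 in all, crops included, and the job is handed in when it is done.

```bash
mkdir -p pics; cat > h.py <<'E'
import numpy as np, cv2
from cell import env, kin, camera, calibration, job
def cloud(name):
    c=calibration(name); im,d=camera(name)
    R=cv2.Rodrigues(np.array(c["rvec"],float))[0]; t=np.array(c["tvec"],float).ravel()
    v,u=np.indices(d.shape)
    P=np.stack([(u-c["cx"])/c["fx"]*d,(v-c["cy"])/c["fy"]*d,d],-1)
    W=(P-t)@R; W[d==0]=np.nan
    return im,d,W
E
python3 - <<'E'
from h import *
for n in("top","scene"):
    im,d,W=cloud(n); cv2.imwrite(f"pics/{n}1.png",im); np.save(f"{n}.npy",W); print(n,calibration(n),np.isnan(W).mean())
s=env.get_state();print(s["time"],s["orientation"],s["force"],env.nose_length)
E
```

```text
top {'fx': 390.34296231075757, 'fy': 390.34296231075757, 'cx': 317.7866561274829, 'cy': 197.0426231395636, 'rvec': array([ 2.14040347, -2.09801293,  0.18424165]), 'tvec': array([-0.02136824,  0.60027329,  0.95919765])} 0.004015625
scene {'fx': 518.6449694611714, 'fy': 518.6449694611714, 'cx': 315.6752556886148, 'cy': 203.9113534985545, 'rvec': array([ 1.34453864,  2.11624202, -0.97258988]), 'tvec': array([ 0.26016208, -0.27858675,  1.630626  ])} 0.0039296875
0.1 [-3.60462127e-05  1.32993653e-01  9.91116545e-01 -8.24868883e-04] [ 0.76109189  0.27840217 -0.49987508] 0.0726
```

View pics/top1.png

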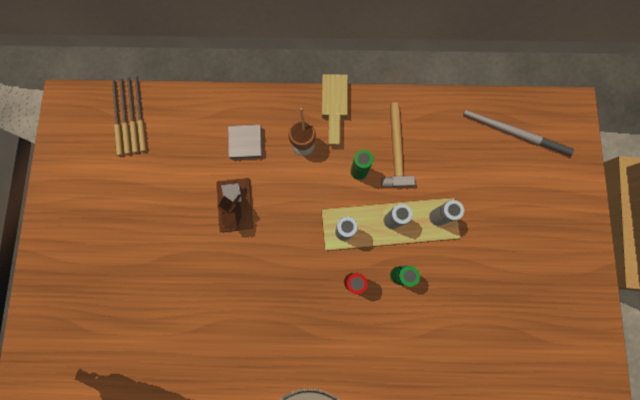

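View pics/scene1.png

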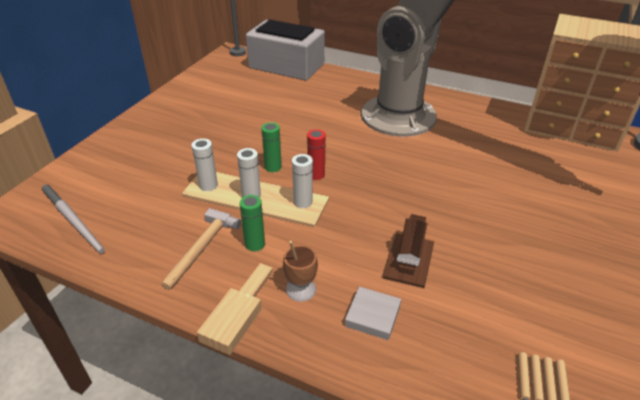

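Both views show the same layout. In the top view the three canister lids are at about (346,227), (401,215) and (452,210). The rest is at (235,205) with its steel heel at (231,190), and green and red decoys stand nearby. Next I'll measure from the depth points.

```bash
python3 - <<'E'
from h import *
W=np.load("top.npy"); im=cv2.imread("pics/top1.png"); hsv=cv2.cvtColor(im,cv2.COLOR_BGR2HSV)
print("table z",np.nanmedian(W[300:380,250:450,2]))
m=((W[...,2]>.12)&(W[...,2]<.16)&(W[...,0]>.2)&(W[...,0]<.9)).astype(np.uint8)
n,l,st,c=cv2.connectedComponentsWithStats(m)
for i in range(1,n):
    if st[i,4]>60:
        p=W[l==i]; (cc,r)=cv2.minEnclosingCircle(p[:,:2].astype(np.float32)); print("lid",c[i].round(),st[i,4],np.median(p,0).round(4),np.round(cc,4),round(r,4),hsv[l==i].mean(0).round())
# rest
sub=W[165:245,205:265]; s=im[165:245,205:265]
for z0,z1 in((.006,.03),(.03,.06),(.06,.2)):
    p=sub[(sub[...,2]>z0)&(sub[...,2]<z1)]
    (c,wh,a)=cv2.minAreaRect(p[:,:2].astype(np.float32)); print(z0,len(p),np.median(p[:,2]),np.round(c,4),np.round(wh,4),a, p.min(0),p.max(0))
dark=(hsv[165:245,205:265,2]<75).astype(np.uint8)
cn=max(cv2.findContours(dark,0,1)[0],key=cv2.contourArea); print(cv2.minAreaRect(cn))
p=sub[(dark>0)&(sub[...,2]<.03)]; print("dark low z hist",np.histogram(p[:,2],12))
# board
b=((hsv[...,0]>19)&(hsv[...,0]<32)&(hsv[...,1]>80)).astype(np.uint8);b[:190]=0;b[260:]=0;b[:,:310]=0;b[:,470:]=0
p=W[b>0]; print("board",len(p),np.median(p[:,2]),cv2.minAreaRect(p[:,:2].astype(np.float32)))
cv2.imwrite("pics/rest.png",cv2.resize(np.hstack([s,cv2.imread("pics/scene1.png")[205:285,375:435+20]]),None,fx=5,fy=5,interpolation=cv2.INTER_CUBIC))
S=np.load("scene.npy"); q=S[205:285,375:450].reshape(-1,3); 
for z0,z1 in((.006,.02),(.03,.2)):
    k=q[(q[:,2]>z0)&(q[:,2]<z1)]; print("scene rest",z0,len(k),np.median(k[:,2]),cv2.minAreaRect(k[:,:2].astype(np.float32)),k.max(0))
E
```

```text
table z 0.00010473665025123375
lid [363. 159.] 299 [ 0.6832 -0.119   0.1298] [ 0.6839 -0.1194] 0.0241 [ 47. 111. 109.]
lid [452. 211.] 370 [ 0.5578 -0.3266  0.1416] [ 0.5588 -0.3304] 0.0251 [ 47.  19. 132.]
lid [401. 214.] 353 [ 0.5474 -0.2068  0.1416] [ 0.5483 -0.2081] 0.0243 [ 57.  17. 137.]
lid [346. 227.] 332 [ 0.5142 -0.0782  0.142 ] [ 0.515  -0.0792] 0.0239 [ 68.  18. 143.]
lid [409. 276.] 347 [ 0.405  -0.2246  0.1301] [ 0.4049 -0.2253] 0.0238 [ 50. 116. 112.]
lid [356. 284.] 341 [ 0.3847 -0.103   0.1303] [ 0.3853 -0.1041] 0.024 [  9. 142. 140.]
0.006 890 0.011814859050535548 [0.5948 0.2036] [0.159  0.1241] 6.8647260665893555 [0.5112994  0.14901671 0.00604857] [0.67637938 0.27155375 0.02994823]
0.03 360 0.04369916580305536 [0.5785 0.218 ] [0.1099 0.0473] 7.190550327301025 [0.52613899 0.19429665 0.03009964] [0.63343212 0.24729597 0.05981643]
0.06 442 0.08555625703885278 [0.5526 0.214 ] [0.0823 0.0456] 7.301481246948242 [0.51055142 0.1930287  0.06004976] [0.59583142 0.24054977 0.10905695]
((30.959884643554688, 44.455589294433594), (41.110103607177734, 30.83257484436035), 74.47589111328125)
dark low z hist (array([  1,   5,   3,  38, 141, 144,  46,   5,   6,   4,   2,   6]), array([-0.00086172,  0.00165063,  0.00416299,  0.00667534,  0.00918769,
        0.01170004,  0.01421239,  0.01672475,  0.0192371 ,  0.02174945,
        0.0242618 ,  0.02677415,  0.0292865 ]))
board 3151 nan ((0.542948305606842, -0.2029714435338974), (0.10936068743467331, 0.356273889541626), 6.284061431884766)
scene rest 0.006 1176 0.011630212082393072 ((0.5855051279067993, 0.2164098471403122), (0.14374619722366333, 0.0897756814956665), 7.3929057121276855) [0.66164599 0.26824406 0.01995412]
scene rest 0.03 1100 0.062125650075672216 ((0.5758821368217468, 0.21493025124073029), (0.12482036650180817, 0.04740183800458908), 8.282357215881348) [0.63988915 0.24535586 0.10805106]
```

View pics/rest.png

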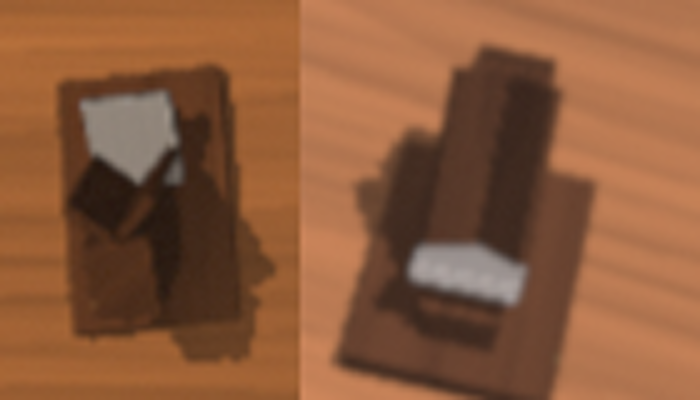

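```bash
python3 - <<'E'
from h import *
yaw=np.radians(7.35); X=np.array([np.cos(yaw),np.sin(yaw),0]);Y=np.array([-X[1],X[0],0]);Z=np.array([0,0,1.])
a=-.5*X+.8660254*Z; n=.8660254*X+.5*Z; seat=np.r_[np.array([.5855,.2164])+.035*X[:2],.045]
for f in("top","scene"):
    p=np.load(f+".npy").reshape(-1,3); p=p[np.linalg.norm(p-seat,axis=1)<.12]-seat
    s,y,d=p@a,p@Y,p@n
    for sg in(1,-1):
        k=(s>.008)&(s<.075)&(sg*y>.002)&(sg*y<.018)&(d<-.01)&(d>-.04)
        e=(n*1-sg*Y)/2**.5; 
        v=p[k]@e; print(f,sg,k.sum(),"V dist",np.median(v),np.std(v), "slope s",np.polyfit(s[k],v,1)[0] if k.sum()>20 else None)
    k=(abs(s)<.012)&(abs(y)<.02)&(d>-.015)&(d<.02); print(f,"heel",k.sum(),np.median(s[k]),np.std(s[k]))
    k=(abs(s)<.004)&(abs(y)<.04); print("heel y",np.percentile(y[k],[2,98]),"d",np.percentile(d[k],[2,98]))
print(seat)
E
```

```text
top 1 92 V dist -0.026580543890570477 0.002241538743487264 slope s -0.027378574550593254
top -1 46 V dist -0.031206114333432344 0.006104219794305422 slope s -0.028970272812572025
top heel 159 0.0003538494028740324 0.0017913486086376651
heel y [-0.03583634  0.02411042] d [-0.07404096  0.01194176]
scene 1 219 V dist -0.02458238934918145 0.0013832490440381093 slope s 0.013610059195605236
scene -1 236 V dist -0.024617644298101343 0.0015160426069573425 slope s -0.007466664217975026
scene heel 143 -0.0007796305355825594 0.003246787293478919
heel y [-0.03732823  0.03692838] d [-0.07366024  0.01540181]
[0.62021241 0.22087756 0.045     ]
```

```bash
cat >> h.py <<'E'
from scipy.spatial.transform import Rotation as Ro
yaw=np.radians(7.35); X=np.array([np.cos(yaw),np.sin(yaw),0]);Y=np.array([-X[1],X[0],0]);Z=np.array([0,0,1.])
a=-.5*X+.8660254*Z; n=.8660254*X+.5*Z; seat=np.array([.6202,.2211,.045])
def quat(z,y=Y): return Ro.from_matrix(np.c_[np.cross(y,z),y,z]).as_quat(scalar_first=True)
DOWN=quat(-Z); TILT=quat(-a)
cans=[(.515,-.079),(.548,-.2075),(.558,-.329)]
LID=.146   # TCP beyond the foot, along the can's axis, when gripped
def force(k=5):
    f=[]
    for _ in range(k): env.dwell(.04); f.append(env.get_state()["force"])
    return np.mean(f,0)
E
python3 - <<'E'
from h import *
print("IK tilt",kin.inverse_kinematics(seat+a*LID,TILT),kin.inverse_kinematics(seat+a*(LID+.1),TILT))
env.grip(.085,90)
zg=.012+LID
for i,(x,y) in enumerate(cans):
    env.reach([x,y,.26],DOWN); f0=force()
    env.movel([x,y,zg],.15,stop_force=8); print(env.get_state()["tcp_pos"])
    env.grip(.03); s=env.get_state(); print("open",s["opening"],s["gripper_force"],s["time"])
    env.movel([x,y,zg+.02],.06); env.dwell(.2); f=force()-f0; print(i,"dF",f.round(2),env.get_state()["time"])
    if f[2]<-4: print("heavy",i); break
    env.movel([x,y,zg+.0005],.05,stop_force=4); env.grip(.085); env.movel([x,y,.26],.2)
E
```

```text
IK tilt [-0.59338025  0.3868804   0.0302047   2.18406664  1.15946652  0.22196749
  0.03059163] [-0.9429342   0.16160245  0.35798351  2.2405721   0.57077461  0.32637753
  0.59191647]
[ 0.51550185 -0.07926662  0.15862812]
open 0.04671667103762015 91.38116407266352 4.6333
0 dF [ 0.32 -0.19 -7.15] 5.525
heavy 0
```

```bash
python3 - <<'E'
from h import *
for s,d in((.15,.05),(.03,.05),(.03,.003),(0,.003)):
    p=seat+a*(LID+s)+n*d
    for q in(TILT,quat(-a,-Y)):
        r=kin.inverse_kinematics(p,q); print(s,d,p.round(3),None if r is None else np.round(r,2))
p=env.get_state()["tcp_pos"]; print(env.get_state()["qpos"])
env.movel([p[0],p[1],.34],.2)
print(env.get_state()["qpos"],env.get_state()["time"],env.get_state()["opening"])
for s,d in((.15,.05),(.03,.05),(.03,.003),(0,.003)):
    p=seat+a*(LID+s)+n*d
    r=kin.inverse_kinematics(p,TILT); print(s,d,None if r is None else np.round(r,2))
E
```

```text
0.15 0.05 [0.516 0.208 0.326] [-0.89  0.08  0.31  2.13  0.43  0.49  0.78]
0.15 0.05 [0.516 0.208 0.326] [-1.52  0.1   1.01  2.16  0.26  0.46 -2.18]
0.03 0.05 [0.576 0.215 0.222] [-1.1   0.4   0.69  2.13 -0.3   0.21  1.46]
0.03 0.05 [0.576 0.215 0.222] [-1.3   0.51  0.98  2.13 -0.94  0.3  -1.09]
0.03 0.003 [0.535 0.21  0.199] [-1.27  0.45  0.86  2.23 -0.88  0.17  1.99]
0.03 0.003 [0.535 0.21  0.199] [-1.39  0.54  1.05  2.24 -1.25  0.28 -0.81]
0 0.003 [0.55  0.212 0.173] [-1.22  0.53  0.83  2.21 -1.27  0.18  2.37]
0 0.003 [0.55  0.212 0.173] [-1.21  0.52  0.82  2.21 -1.26  0.17 -0.79]
[-0.44761583  0.45125319  0.60739421  2.06347151 -0.37949382  0.7363296
  2.09773239]
[-0.59152615  0.21726745  0.73594931  1.91664949 -0.16541023  1.07077419
  1.91188854] 6.4833 0.04680727564756343
0.15 0.05 [-1.04  0.08  0.47  2.14  0.4   0.49  0.81]
0.03 0.05 [-1.07  0.39  0.64  2.12 -0.19  0.21  1.36]
0.03 0.003 [-1.39  0.54  1.05  2.24 -1.25  0.28  2.33]
0 0.003 [-1.21  0.52  0.82  2.21 -1.26  0.17  2.36]
```

```bash
cat >> h.py <<'E'
G=.097
def pose(foot,ax,delta):
    """TCP pose gripping a can (foot point, axis ax in the rest's xz plane), tool turned delta rad from the can's axis to vertical"""
    t=Ro.from_rotvec(Y*delta).apply(-ax)
    return foot+ax*G-.054*t, quat(t)
E
python3 - <<'E'
from h import *
c=np.array([*cans[0],.012])
for D in(10,15,20,25):
  d=np.radians(D)
  for foot,ax in((c,Z),(seat+.15*a+.05*n,a),(seat+.03*a+.05*n,a),(seat+.003*n,a)):
    p,q=pose(foot,ax,d); r=kin.inverse_kinematics(p,q); print(D,p.round(3),Ro.from_quat(q,scalar_first=True).as_matrix()[:,2].round(2),None if r is None else np.round(r,2))
E
```

```text
10 [ 0.524 -0.078  0.162] [-0.17 -0.02 -0.98] [-0.47  0.58  0.66  1.96 -0.38  0.92  2.09]
10 [0.522 0.208 0.335] [ 0.34  0.04 -0.94] [-1.11  0.14  0.62  2.02  0.08  0.68  1.14]
10 [0.582 0.216 0.231] [ 0.34  0.04 -0.94] [-0.98  0.41  0.59  2.   -0.24  0.47  1.43]
10 [0.556 0.213 0.181] [ 0.34  0.04 -0.94] [-0.97  0.45  0.56  2.09 -0.32  0.35  1.49]
15 [ 0.529 -0.077  0.161] [-0.26 -0.03 -0.97] [-0.48  0.63  0.68  1.9  -0.36  1.02  2.08]
15 [0.527 0.209 0.336] [ 0.26  0.03 -0.97] [-1.09  0.18  0.64  1.96 -0.03  0.78  1.25]
15 [0.586 0.217 0.232] [ 0.26  0.03 -0.97] [-0.93  0.43  0.57  1.94 -0.27  0.6   1.47]
15 [0.561 0.213 0.183] [ 0.26  0.03 -0.97] [-0.93  0.47  0.54  2.03 -0.32  0.48  1.5 ]
20 [ 0.533 -0.077  0.16 ] [-0.34 -0.04 -0.94] [-0.48  0.69  0.69  1.84 -0.35  1.12  2.07]
20 [0.531 0.21  0.337] [ 0.17  0.02 -0.98] [-1.06  0.23  0.64  1.9  -0.11  0.89  1.32]
20 [0.591 0.217 0.233] [ 0.17  0.02 -0.98] [-0.9   0.46  0.56  1.87 -0.29  0.72  1.49]
20 [0.565 0.214 0.184] [ 0.17  0.02 -0.98] [-0.89  0.49  0.52  1.96 -0.33  0.6   1.52]
25 [ 0.538 -0.076  0.158] [-0.42 -0.05 -0.91] [-0.48  0.74  0.7   1.79 -0.34  1.22  2.07]
25 [0.536 0.21  0.338] [ 0.09  0.01 -1.  ] [-1.01  0.28  0.64  1.84 -0.17  1.    1.38]
25 [0.595 0.218 0.234] [ 0.09  0.01 -1.  ] [-0.86  0.5   0.55  1.81 -0.31  0.84  1.52]
25 [0.57  0.215 0.184] [ 0.09  0.01 -1.  ] [-0.86  0.52  0.52  1.9  -0.34  0.72  1.53]
```

The gripped canister is the heavy one: 7.15 N, about 0.73 kg. In the rest an axial grip would put joint 6 at its range limit. So I'll set it down and regrip with the tool pitched 15°.

```bash
python3 - <<'E'
from h import *
d=np.radians(15); p=env.get_state()["tcp_pos"]; x,y=p[:2]; x0,y0=cans[0]
env.movel([x0,y0,.19],.2)
print("touch",env.movel([x0,y0,.157],.04,stop_force=3),env.get_state()["tcp_pos"])
env.grip(.085); env.movel([x0,y0,.25],.25)
p,q=pose(np.array([x0,y0,.012]),Z,d); t=Ro.from_quat(q,scalar_first=True).as_matrix()[:,2]
env.reach(p-.08*t,q); print("hit",env.movel(p,.12,stop_force=8))
env.grip(.03,100); s=env.get_state(); print(s["opening"],s["tcp_pos"]-p)
f0=force(3); env.movel(p+[0,0,.03],.08); print((force(3)-f0).round(2)); env.movel(p+[0,0,.19],.25)
im,_=camera("scene"); cv2.imwrite("pics/s2.png",im); print(env.get_state()["time"])
E
```

```text
touch True [ 0.51466971 -0.07900095  0.15920311]
hit False
0.0468154144983775 [ 0.0006278  -0.0003645   0.00099458]
[ -0.71   0.86 -12.35]
12.3583
```

View pics/s2.png

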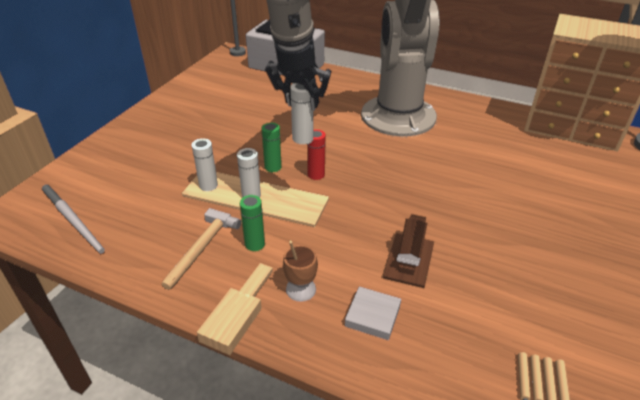

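The canister hangs upright in the grip at (302,115), and the other two still stand. Moving to the rest.

```bash
python3 - <<'E'
from h import *
d=np.radians(15)
def P(s,o): return pose(seat+s*a+o*n,a,d)
p,q=P(.15,.05); env.reach(p,q)
p,q=P(.03,.05); env.movel(p,.2,rot=q)
f0=force(3)
p,q=P(.03,.006); print("hit",env.movel(p,.06,rot=q,stop_force=5)); s=env.get_state()
print(s["tcp_pos"]-p,(force(3)-f0).round(2),s["opening"],env.get_state()["time"])
im,dd,W=cloud("scene"); cv2.imwrite("pics/s3.png",cv2.resize(im[130:290,340:500],None,fx=3.5,fy=3.5,interpolation=cv2.INTER_CUBIC))
# can axis: surface points facing the camera, silver
hsv=cv2.cvtColor(im,cv2.COLOR_BGR2HSV); w=W-seat; s_,y_,n_=w@a,w@Y,w@n
k=(hsv[...,1]<60)&(hsv[...,2]>80)&(s_>.035)&(s_<.165)&(abs(y_)<.03)&(abs(n_)<.045)
for lo in np.arange(.035,.16,.02):
    m=k&(s_>lo)&(s_<lo+.02)
    if m.sum()>30:
        A=np.c_[2*y_[m],2*n_[m],np.ones(m.sum())]; b=y_[m]**2+n_[m]**2; c=np.linalg.lstsq(A,b,rcond=None)[0]
        print(lo.round(3),m.sum(),c[:2].round(4),np.sqrt(c[2]+c[0]**2+c[1]**2).round(4),"n max",np.percentile(n_[m],97).round(4),"y",np.percentile(y_[m],[2,98]).round(4))
E
```

```text
hit False
[0.00052436 0.00017939 0.00034736] [ 0.27 -0.2   0.31] 0.04633441603494204 15.3667
0.035 220 [-0.0018  0.0028] 0.0255 n max 0.0305 y [-0.0243  0.0217]
0.055 216 [-0.0014  0.0032] 0.0251 n max 0.0307 y [-0.0226  0.0218]
0.075 214 [-0.0014  0.0077] 0.0216 n max 0.0311 y [-0.0216  0.0213]
0.095 228 [-0.0013  0.0058] 0.0236 n max 0.0309 y [-0.025   0.0236]
0.115 284 [-0.0006  0.001 ] 0.0282 n max 0.0309 y [-0.0284  0.0288]
0.135 264 [-0.0006  0.0045] 0.0254 n max 0.031 y [-0.028   0.0274]
0.155 70 [-0.0006  0.0133] 0.0162 n max 0.0302 y [-0.0228  0.0202]
```

View pics/s3.png

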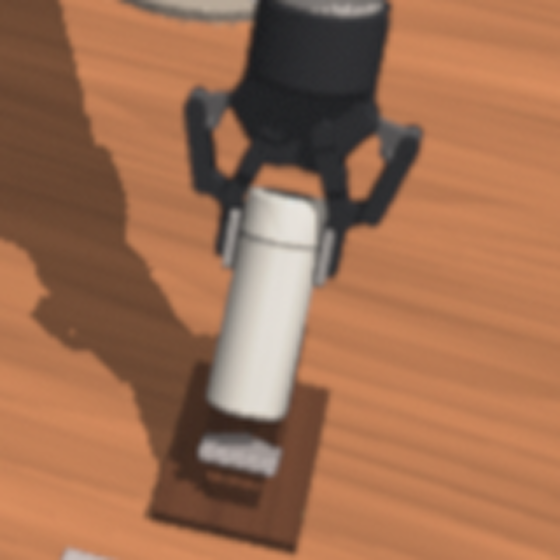

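The canister is aligned over the trough at about 6.5 mm clearance, with its foot at (250,410) above the heel at (240,455). Moving in and seating it.

```bash
python3 - <<'E'
from h import *
d=np.radians(15)
def P(s,o): return pose(seat+s*a+o*n+.0007*Y,a,d)
def rep(tag):
    st=env.get_state(); w=st["tcp_pos"]-P(0,0)[0]; print(tag,"s,y,n mm",(1e3*np.array([w@a,w@Y,w@n])).round(2),"F s,y,n",[round(float((force(3)-f0)@v),2) for v in(a,Y,n)],round(env.get_state()["time"],1))
f0=force(4)
p,q=P(.012,.0015); print(env.movel(p,.04,rot=q,stop_force=4)); rep("in")
p,q=P(-.008,.0015); print("heel",env.movel(p,.02,rot=q,stop_force=4)); rep("heel")
E
```

```text
False
in s,y,n mm [11.84  0.34  1.77] F s,y,n [-1.1, 2.12, 1.23] 16.6
heel True
heel s,y,n mm [1.2  0.11 1.5 ] F s,y,n [10.94, -0.36, 4.26] 17.6
```

```bash
python3 - <<'E'
from h import *
d=np.radians(15); p=env.get_state()["tcp_pos"]
print("V",env.movel(p-.003*n,.015,stop_force=3)); w=env.get_state()["tcp_pos"]-p; print((w@n)*1e3)
p=env.get_state()["tcp_pos"]; print("heel",env.movel(p-.004*a,.015,stop_force=4)); w=env.get_state()["tcp_pos"]-p; print((w@a)*1e3,env.get_state()["force"].round(1))
env.grip(.085); env.dwell(.3)
_,q=pose(seat,a,d); t=Ro.from_quat(q,scalar_first=True).as_matrix()[:,2]
p=env.get_state()["tcp_pos"]; print("hit",env.movel(p-.12*t,.12,stop_force=6)); env.dwell(.5)
im,dd,W=cloud("scene"); cv2.imwrite("pics/s4.png",im)
hsv=cv2.cvtColor(im,cv2.COLOR_BGR2HSV); w=W-seat; s_,y_,n_=w@a,w@Y,w@n
k=(hsv[...,1]<60)&(hsv[...,2]>80)&(s_>.01)&(s_<.15)&(abs(y_)<.03)&(abs(n_)<.045)
print("s range",np.percentile(s_[k],[1,99]))
for lo in np.arange(.01,.13,.03):
    m=k&(s_>lo)&(s_<lo+.03); print(lo.round(3),m.sum(),"n max",np.percentile(n_[m],97).round(4),"y",np.percentile(y_[m],[2,98]).round(4))
print(env.get_state()["time"])
E
```

```text
V True
-0.5525043721126107
heel True
-0.08783604480150405 [-3.3 -0.6  7.9]
hit False
s range [0.01131626 0.13047669]
0.01 321 n max 0.0262 y [-0.0233  0.0229]
0.04 317 n max 0.026 y [-0.0216  0.0223]
0.07 321 n max 0.0262 y [-0.0211  0.0223]
0.1 332 n max 0.0254 y [-0.0212  0.022 ]
0.13 35 n max 0.0216 y [-0.0203  0.0188]
20.45
```

View pics/s4.png

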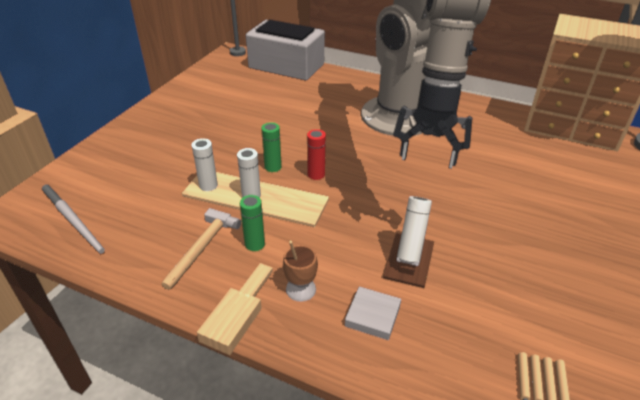

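The canister lies lid up in the rest at (415,230), parallel to the trough with its foot on the heel. The other two still stand at (205,165) and (248,175), and the gripper is clear.

```bash
python3 -c "
from h import *
print(job.job_done())"
```

```text
the job is handed in; nothing more can be done
None
```

I handed the job in at about 20 s: the heavy canister (about 0.73 kg, the first one I weighed, so I didn't lift the other two) lies lid up in the rest with its foot on the heel, released. The other two still stand on the board, and the cup, block and hammer were not touched.

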